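Start the filler plug in a vaporiser's filler neck

TASK

Take the broad knurled filler plug from the parts rack and start it by hand in the filler neck that is held in the vice: set it upright on the thread, turn it gently backward (anticlockwise from above) until you feel the threads drop, then forward (clockwise) one full turn, without forcing it. Finish while still holding the plug's head, the plug started one turn and standing straight in the neck; leave everything else on the bench alone.

Things in the scene. Friction and masses are not known exactly. Their poses are not given: they have to be found in the camera images.
- plug: the filler plug, plain steel, about 0.11 kg, 53 mm tall: a shank 22 mm across and 35 mm long (16 mm across at its end, tapering over 5 mm) under a round knurled head 39 mm across, from z = 35 to 53 mm. Origin: centre of the shank's lower end, z up. It starts upright in one of the rack's three holes, its end 8 mm above the bench, at any yaw. A dark coin slot across the head's top lies along its x.
- plug_head (a point): centre of the flat top of the plug's head, 53 mm above the plug's origin.
- plug_thread (a point): lower leading end of one of the plug's two thread ridges, on its +x side 12 mm above its end; the other is on its -x side. Right-hand thread, two starts 5 mm apart, lead 10 mm per turn, 27 mm over the ridges, each ridge rising half a turn from its leading end to 19 mm. Forward is clockwise from above.
- filler: the vaporiser's filler block, aluminium, fixed in the vice; on it an upright neck, a tube 35.6 mm across and 36 mm high, bore threaded to suit the plug (lead 10 mm, two starts, 23.4 mm across inside the ridges: 0.7 mm room all round the shank, about 1 mm axial play). Origin: centre of the neck's open mouth, 121 mm above the bench, z up.
- neck_thread (a point): start of one of the neck's two thread ridges, just inside the mouth on the filler's +x; the other is on -x (dark lines outside the neck). Turned backward on the thread the plug climbs until its x lies along the filler's x, its end then 13.5 mm below the mouth, and there drops 5 mm to 18.5. A full turn forward from the drop puts it 28.5 below (head 6.5 above the mouth); fully home is 35.
- vice: grey bench vice, fixed to the bench, jaws 80 mm wide, their top 76 mm above the bench; origin on the bench below the neck, screw and cross handle toward its -x, out to 120 mm.
- rack: grey plastic parts rack, 75 x 190 mm, 22 mm high, fixed; three holes 31 mm across and 14 mm deep in a row along its y, 60 mm apart, the middle one at its centre. Origin: centre of the underside.
- drain_plug: small brass plug with a 24 mm hexagon head, 29 mm tall, upright in another hole of the rack; leave it. Origin: centre of its lower end.
- spindle: thin stepped steel valve spindle, 50 mm tall, 26 mm across its foot, upright in the third hole; leave it. Origin: centre of its lower end.
- agent_bottle: amber bottle, 68 mm across, 150 mm tall; leave it. Origin: centre of the underside.
- washer: copper sealing washer lying flat, 48 mm across, 5 mm thick; leave it. Origin: centre of the underside.
- screwdriver: screwdriver, 200 mm long, lying; leave it. Origin: its middle, on the bench; x from handle to tip.
- wrench: steel spanner, 180 mm long, lying; leave it. Origin: its middle, on the bench; x along it.
- grease_jar: small white jar, 52 mm across, 50 mm tall; leave it. Origin: centre of the underside.
Mind the look-alikes: they are no part of the job. What is shaped like the plug but orange or turquoise is not meant.

How it is judged:
By the outcome, as a careful person would: the job done as asked, in the order asked, and still so for the second after the job is handed in, while the arm keeps its last pose, push and grip.
It also fails if it takes over 72 s, if anything falls off the work surface, if the arm or the gripper's body presses on something with over 40 N, if the wrist force passes 120 N, or if a joint passes its speed limit or range.

ROBOT

A 7-joint arm with a two-finger parallel gripper is mounted at the origin on the work surface. World frame = base frame: x ahead of the robot, y to its left, z up, the work surface at z = 0. Lengths are in m, angles in rad, forces in N, time in s.
With the tool pointing down it reaches from about 0.425 to 0.925 m from the base axis. Payload 6.8 kg.
Tool frame: the origin (TCP) lies at the very end of the fingers, on their centre line; the grasp point (between the pads) lies 19 mm behind it; z points along the fingers, y is the line along which they close (so a half turn about z gives the same grasp; the last joint's range is limited). The gripper opens to 85 mm and grips with 20 to 120 N. Pads are 22 mm wide; open, the fingers measure 114 mm over their backs; the gripper's body (76 mm by 85 mm) begins 54 mm behind the grasp point. The pads swing forward as they close: fully open they stand 13 mm farther back than shut.
Start: joints at [1.06, 0.477, 0.022, 1.555, -0.011, 1.109, -0.083], TCP at [0.265, -0.621, 0.231] pointing down, gripper open.
Joint ranges: [-2.96, 2.96], [-0.34, 2.1], [-1.41, 1.46], [0.24, 2.44], [-1.37, 4.51], [0.17, 1.92], [-2.96, 2.96]. Speed limits (rad/s): [2.39, 2.39, 3.14, 3.14, 3.14, 3.14, 3.14].

INTERFACE

Orientations are given as a unit quaternion [w, x, y, z].
In Python, from station import bot gives the robot as it stands.
- The arm moves only by the tool jog_arm, never from a script. Its argument "motion" is a list of rows, each a list of 7 numbers: the turn, a rotation vector about the tool's x, y, z in rad, then the shift along the tool's x, y, z in mm, then the finger opening in mm, from 0 to 85.4. A call has 1 to 10 rows; each row is the pose to reach, as a shift and turn from the pose commanded when the call began, along the tool's axes at that moment; what a row does not reach only later rows make up. A row lasts 1/8 s, in which the tool goes at most 62.5 mm and 10.7 degrees, less where a joint would pass 70% of its speed; a pose out of reach is approached as far as the arm can. A call with a gripper value outside its range is refused whole. The fingers move at their own pace and stop on an object; "grip_force" is the grip in N (left out, the last holds). Time passes only in rows, so rows that repeat a pose let the fingers close. It gives the time, the measured TCP pose, the force, the opening and the grip force at its end, in the units of the state.
- bot.get_obs(): the state, without advancing time (a new reading comes with each control period).
- bot.read_camera(name): name is "scene" or "side" or "wrist"; returns a dict with "pixels" (400x640x3 uint8, red, green, blue), "camera_matrix" (3x3 intrinsics, pixels), "distortion" ([k1, k2, p1, p2, k3] as OpenCV has them; the pictures are not rectified), "T" (4x4, takes a point from camera to world coordinates); the wrist camera has in their place "tool_from_camera" (4x4, takes a point from camera to tool coordinates, whose origin is the TCP and whose axes are the flange's). Camera axes: x right, y down, z forward; pixel columns grow to the right and rows downward; lengths in m; the calibration is good to about 2 mm. A picture is of the moment at which its call begins: read the wrist's pose just before it. There is no depth.
- bot.hand_in(): hands the job in; it is judged then, once.
Trained networks look in a picture, given as the dict that the camera call returned (one of the last four; its "shot" number tells which), for a name from the list of things; names that differ only in an ending like _2 or _b are one class to them, and where a whole thing is asked for, a point or a joint stands for the part that bears it (a point fixed in the world has none). Each returns a list of dicts, best first, with "score" (0 to 1); they miss things now and then, are a little off and sometimes report something else, mostly with a low value. They report only what shows in the picture. A call takes as long as a camera call. They do not tell look-alikes from the thing itself.
- bot.spot_in(thing, picture): "xy" ([column, row] in pixels, amid what is visible of it).
- bot.tip_of(thing, picture): "xy" ([column, row] in pixels: a listed point, or the origin of a listed thing).
The state is a dict: "t": time; "q": joint angles; "joint_vel": joint speeds; "joint_torque": joint torques, N m; "eef_pos": TCP position; "tool_rot": TCP orientation; "contact_force": force on the tool from outside, world axes, zero at the start; "torque": the same for the moment, N m; "gripper_width": opening from 0.0 (shut) to 1.0 (fully open); "grasp_force": force on a finger pad.
Only numpy, scipy, OpenCV 4.12 (cv2) and the standard library are available. Lean on these libraries where they do the work, as an engineer would, in place of code of your own. Each camera call takes 0.05 s, during which the arm holds its last target. There are 200 camera calls.

## Working session

There is one attempt and no reset: what is moved stays moved. The work goes in short steps, Python scripts to look and compute and a tool call to move; the robot and the scene stay as the last step left them, time stands still between calls to the robot, and variables do not carry over. Pictures are saved under pics/ and viewed, at most 10 in all, crops included, and the job is handed in when it is done.

Besides the shell and the picture viewer there is one more tool, called after ">>>" as name(argument=value, ...) on one line, values as JSON. jog_arm: Moves the arm, as the interface text tells. Its arguments: {"type":"object","properties":{"motion":{"type":"array"},"grip_force":{"type":"number"}},"required":["motion"]}

```bash
mkdir -p pics; ls; cat > h.py <<'E'
import numpy as np, cv2
from station import bot
from scipy.spatial.transform import Rotation as R
def save(p,n): cv2.imwrite('pics/'+n+'.png',p['pixels'][:,:,::-1])
def Tcam(p,o=None):
    if 'T' in p: return np.array(p['T'])
    q=o['tool_rot']; M=np.eye(4); M[:3,:3]=R.from_quat([q[1],q[2],q[3],q[0]]).as_matrix(); M[:3,3]=o['eef_pos']
    return M@np.array(p['tool_from_camera'])
def ray(p,xy,o=None):
    T=Tcam(p,o); u=cv2.undistortPoints(np.array([[xy]],float),np.array(p['camera_matrix']),np.array(p['distortion']))[0,0]
    d=T[:3,:3]@np.array([u[0],u[1],1]); return T[:3,3],d/np.linalg.norm(d)
def atz(p,xy,z,o=None):
    c,d=ray(p,xy,o); return c+d*(z-c[2])/d[2]
def proj(p,X,o=None):
    T=np.linalg.inv(Tcam(p,o)); r=cv2.projectPoints(np.array(X,float).reshape(-1,1,3),cv2.Rodrigues(T[:3,:3])[0],T[:3,3],np.array(p['camera_matrix']),np.array(p['distortion']))[0]
    return r[:,0]
def tri(rs):
    A=np.zeros((3,3));b=np.zeros(3)
    for c,d in rs:
        P=np.eye(3)-np.outer(d,d);A+=P;b+=P@c
    return np.linalg.solve(A,b)
E
python3 - <<'E'
from h import *
o=bot.get_obs(); print(o['eef_pos'],o['tool_rot'],o['contact_force'],o['gripper_width'])
ps={n:bot.read_camera(n) for n in('scene','side','wrist')}
for n,p in ps.items():
    save(p,n+'0')
    for t in('plug','plug_head','filler','neck_thread','rack','vice','drain_plug','spindle'):
        f=bot.spot_in if t in('plug',) else bot.tip_of
        print(n,t,[(np.round(r['xy']).tolist(),round(r['score'],2)) for r in f(t,p)[:4]])
s=np.hstack([ps['scene']['pixels'],ps['side']['pixels']])
E
```

```text
pics
[ 0.2643416  -0.62043169  0.23030036] [-9.03643273e-04  9.79784073e-01  2.00055716e-01 -2.53172644e-04] [-0.91339001 -0.58860702 -0.03893788] 1.0013933008276874
scene plug [([338.0, 142.0], 0.71), ([371.0, 136.0], 0.65), ([246.0, 282.0], 0.62), ([301.0, 137.0], 0.58)]
scene plug_head [([334.0, 138.0], 0.74), ([300.0, 134.0], 0.68), ([371.0, 131.0], 0.49)]
scene filler [([246.0, 261.0], 0.88)]
scene neck_thread [([249.0, 258.0], 0.92)]
scene rack [([326.0, 163.0], 0.75)]
scene vice [([252.0, 284.0], 0.9)]
scene drain_plug [([318.0, 174.0], 0.55)]
scene spindle [([355.0, 236.0], 0.62), ([329.0, 164.0], 0.42)]
side plug [([310.0, 320.0], 0.8), ([253.0, 345.0], 0.68), ([375.0, 323.0], 0.68)]
side plug_head [([306.0, 315.0], 0.74), ([378.0, 317.0], 0.64), ([253.0, 338.0], 0.58)]
side filler [([358.0, 152.0], 0.58)]
side neck_thread [([358.0, 153.0], 0.83)]
side rack []
side vice [([358.0, 186.0], 0.88)]
side drain_plug [([337.0, 287.0], 0.47)]
side spindle [([323.0, 308.0], 0.49)]
wrist plug []
wrist plug_head []
wrist filler []
wrist neck_thread []
wrist rack []
wrist vice []
wrist drain_plug []
wrist spindle []
```

View pics/scene0.png

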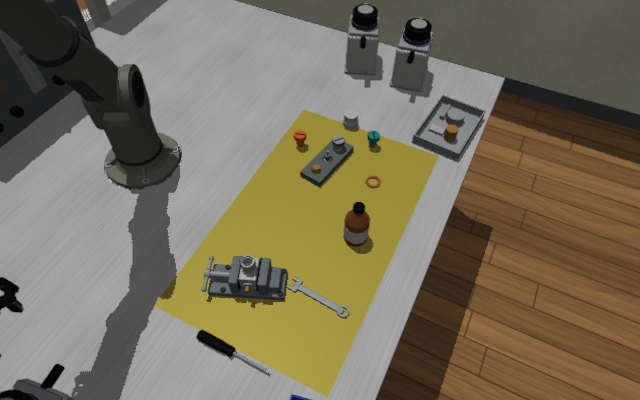

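View pics/side0.png

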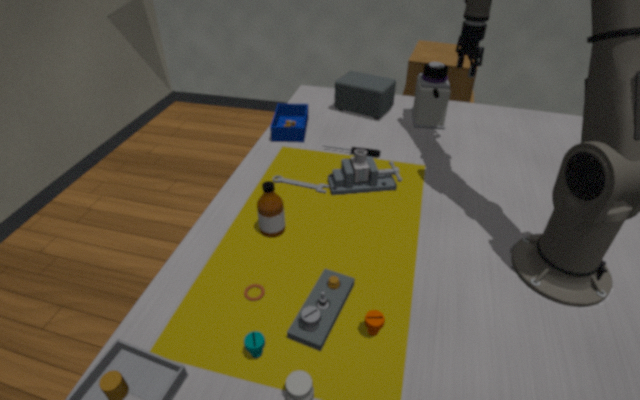

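The scene picture shows the rack running from (345,145) to (315,175). Candidates for the plug are:

| Thing | scene px | side px |
|---|---|---|
| Steel plug in the rack's far hole | (338,142) | (310,317) |
| Orange look-alike | (300,137) | (374,321) |
| Turquoise look-alike | (373,138) | (254,343) |
| White jar | (351,119) | (298,385) |
| Brass drain plug | (317,168) | (334,282) |

I choose the steel one. The vice is at scene (247,275), with the neck mouth at (249,260).

```bash
python3 - <<'E'
from h import *
a=bot.read_camera('scene'); b=bot.read_camera('side')
def near(f,t,p,xy):
    l=[r for r in f(t,p) if np.hypot(*(np.array(r['xy'])-xy))<14]; return l[0]['xy'] if l else None
H=[near(bot.tip_of,'plug_head',a,(337,140)),near(bot.tip_of,'plug_head',b,(310,317))]
F=[near(bot.tip_of,'filler',a,(248,260)),near(bot.tip_of,'filler',b,(358,152))]
N=[near(bot.tip_of,'neck_thread',a,(248,260)),near(bot.tip_of,'neck_thread',b,(358,152))]
V=[near(bot.tip_of,'vice',a,(250,284)),near(bot.tip_of,'vice',b,(358,186))]
for n,P,z in(('head',H,.061),('fill',F,.121),('nt',N,.12),('vice',V,0)):
    print(n,P,[atz(p,x,z).round(4) for p,x in zip((a,b),P) if x is not None])
    if None not in P: print(tri([ray(a,P[0]),ray(b,P[1])]).round(4))
for xy in((317,168),(327,155)): print(atz(a,xy,.04).round(3))
for xy in((334,282),(323,299)): print(atz(b,xy,.04).round(3))
# other things
for n,xy in(('bottle',(357,240)),('handle',(208,275)),('orange',(300,137))): print(n,atz(a,xy,.05 if n!='bottle' else 0.0).round(3))
c=lambda p,x,y,w,h:cv2.resize(p['pixels'][y:y+h,x:x+w,::-1],(390,300),interpolation=cv2.INTER_CUBIC)
cv2.imwrite('pics/c1.png',np.vstack([np.hstack([c(a,295,115,91,70),c(b,265,262,91,70)]),np.hstack([c(a,195,235,104,80),c(b,310,135,104,80)])]))
E
```

```text
head [[337.6, 138.6], [308.6, 315.3]] [array([0.5465, 0.3123, 0.061 ]), array([0.5495, 0.3216, 0.061 ])]
[0.5477 0.3174 0.0565]
fill [[248.0, 260.9], [356.8, 151.9]] [array([ 0.549 , -0.2236,  0.121 ]), array([ 0.5543, -0.2121,  0.121 ])]
[ 0.5517 -0.2212  0.1172]
nt [[253.8, 260.5], [357.5, 150.0]] [array([ 0.5608, -0.2158,  0.12  ]), array([ 0.5544, -0.2247,  0.12  ])]
[ 0.5575 -0.2177  0.1225]
vice [[253.6, 285.1], [358.7, 183.6]] [array([ 0.5527, -0.2263,  0.    ]), array([ 0.5448, -0.2266,  0.    ])]
[ 0.5484 -0.2265 -0.0015]
[0.535 0.188 0.04 ]
[0.539 0.251 0.04 ]
[0.524 0.208 0.04 ]
[0.536 0.26  0.04 ]
bottle [0.743 0.027 0.   ]
handle [ 0.45  -0.274  0.05 ]
orange [0.431 0.274 0.05 ]
```

View pics/c1.png

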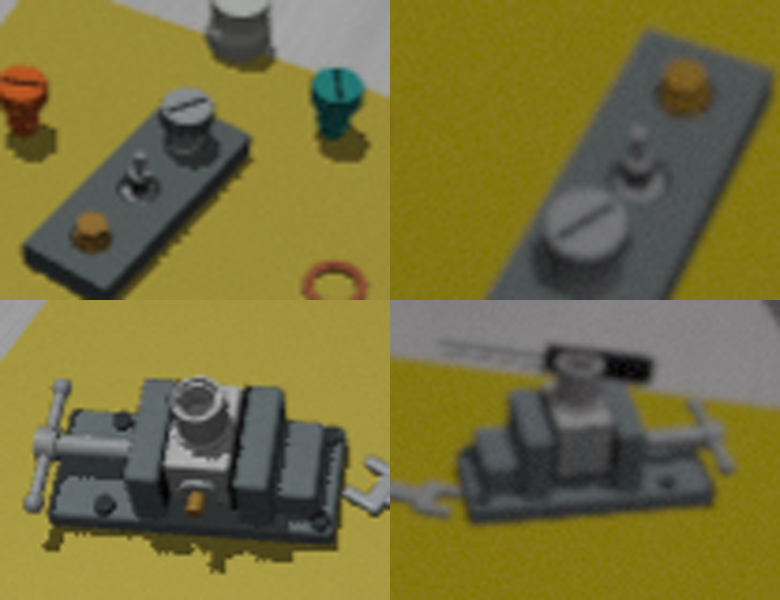

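The crop confirms the choice: the steel slotted plug is in the rack's end hole at scene (338,142), next to the spindle and then the brass plug. Its position is about (0.548, 0.317), with the neck at about (0.552, -0.219). I'll look at the neck with the wrist camera on the way to it.

>>> jog_arm(motion=[[0,0,-0.785,420,-255,-90,85],[0,0,-0.785,420,-255,-90,85],[0,0,-0.785,420,-255,-90,85],[0,0,-0.785,420,-255,-90,85],[0,0,-0.785,420,-255,-90,85],[0,0,-0.785,420,-255,-90,85],[0,0,-0.785,420,-255,-90,85],[0,0,-0.785,420,-255,-90,85],[0,0,-0.785,420,-255,-90,85],[0,0,-0.785,420,-255,-90,85]])

```text
t: 3.1
eef_pos: [0.5508, -0.2222, 0.3212]
tool_rot: [0.0, 0.829, 0.56, -0.0]
contact_force: [-1.0, -0.1, -1.0]
gripper_width: 0.996
grasp_force: 0.0
```

```bash
cat >> h.py <<'E'
def yaw(o):
    q=o['tool_rot']; m=R.from_quat([q[1],q[2],q[3],q[0]]).as_matrix(); return np.degrees(np.arctan2(m[1,0],m[0,0]))
def st():
    o=bot.get_obs(); print('t %.2f'%o['t'],'q',np.round(o['q'],3).tolist(),'p',np.round(o['eef_pos'],4).tolist(),'yaw %.1f'%yaw(o),'F',np.round(o['contact_force'],1).tolist(),'M',np.round(o['torque'],2).tolist(),'g %.3f %.1f'%(o['gripper_width'],o['grasp_force'])); return o
def rel(o,dx,dy,dz):
    q=o['tool_rot']; m=R.from_quat([q[1],q[2],q[3],q[0]]).as_matrix(); return (m.T@np.array([dx,dy,dz])*1000).round(1)
def cands(f,t,p): return [(np.round(r['xy'],1).tolist(),round(r['score'],2)) for r in f(t,p)[:4]]
E
python3 - <<'E'
from h import *
o=st(); p=bot.read_camera('wrist'); save(p,'w1'); print(np.round(p['tool_from_camera'],3).tolist(), np.round(p['camera_matrix'],0).tolist())
for t in('filler','neck_thread','vice'):
    for xy,s in cands(bot.tip_of,t,p): print(t,xy,s,atz(p,xy,{'filler':.121,'neck_thread':.12,'vice':0}[t],o).round(4))
E
```

```text
t 3.10 q [0.541, 0.295, -0.332, 1.626, 0.101, 1.238, -0.194] p [0.5508, -0.2222, 0.3212] yaw 68.1 F [-1.0, -0.1, -1.0] M [0.0, 0.03, 0.02] g 0.996 0.0
[[0.001, -0.948, -0.317, 0.082], [1.0, 0.001, 0.001, -0.001], [-0.001, -0.317, 0.948, -0.143], [0.0, 0.0, 0.0, 1.0]] [[291.0, 0.0, 316.0], [0.0, 291.0, 199.0], [0.0, 0.0, 1.0]]
filler [314.0, 176.9] 0.67 [ 0.5461 -0.2255  0.121 ]
neck_thread [319.7, 168.0] 0.66 [ 0.5565 -0.2181  0.12  ]
vice [313.9, 158.8] 0.78 [ 0.5451 -0.2258  0.    ]
```

```bash
python3 - <<'E'
import cv2
i=cv2.imread('pics/w1.png'); cv2.imwrite('pics/w1c.png',cv2.resize(i[60:300,170:490],(800,600),interpolation=cv2.INTER_CUBIC))
E
```

```text
(no output)
```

View pics/w1c.png

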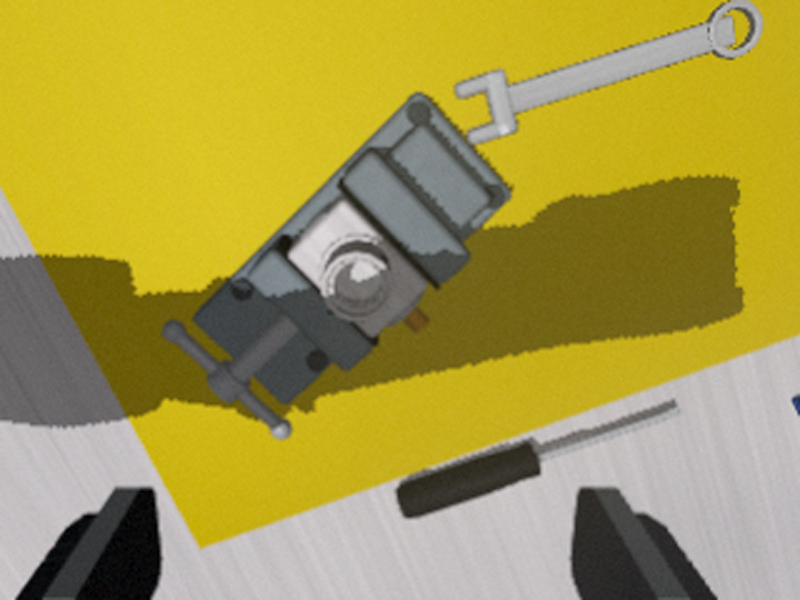

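The neck mouth shows at crop (357,288), which is full-image (313,175), and agrees with the network. The vice's x points about 25° in yaw. Next is the plug, with the fingers set to close across the rack's row.

>>> jog_arm(motion=[[0,0,-0.3,499,-204,160,85],[0,0,-0.3,499,-204,160,85],[0,0,-0.3,499,-204,160,85],[0,0,-0.3,499,-204,160,85],[0,0,-0.3,499,-204,160,85],[0,0,-0.3,499,-204,160,85],[0,0,-0.3,499,-204,160,85],[0,0,-0.3,499,-204,160,85],[0,0,-0.3,499,-204,160,85],[0,0,-0.3,499,-204,160,85]])

```text
t: 4.55
eef_pos: [0.5457, 0.3225, 0.1597]
tool_rot: [-0.002, 0.734, 0.68, -0.0]
contact_force: [0.0, 0.1, 0.0]
gripper_width: 0.996
grasp_force: 0.0
```

```bash
python3 - <<'E'
from h import *
o=st(); p=bot.read_camera('wrist'); save(p,'w2')
np.save('w2_T.npy',Tcam(p,o))
for t,z in(('plug_head',.061),('plug',.008),('rack',0),('drain_plug',.01),('spindle',.01)):
    for xy,s in cands(bot.tip_of,t,p): print(t,xy,s,atz(p,xy,z,o).round(4))
print('tcp px',proj(p,[o['eef_pos']],o))
cv2.imwrite('pics/w2c.png',cv2.resize(p['pixels'][100:400,120:520,::-1],(800,600),interpolation=cv2.INTER_CUBIC))
E
```

```text
t 4.55 q [-0.238, 0.54, -0.541, 1.695, 0.316, 0.996, -0.966] p [0.5457, 0.3225, 0.1597] yaw 85.6 F [0.0, 0.1, 0.0] M [-0.05, -0.0, 0.0] g 0.996 0.0
plug_head [314.7, 205.7] 0.91 [0.5432 0.3178 0.061 ]
plug_head [192.4, 242.8] 0.7 [0.4276 0.2898 0.061 ]
plug_head [418.3, 111.4] 0.58 [0.6316 0.3912 0.061 ]
plug_head [317.0, 243.3] 0.56 [0.5425 0.2809 0.061 ]
plug [404.3, 107.1] 0.94 [0.6356 0.3934 0.008 ]
plug [212.4, 221.7] 0.84 [0.4279 0.2886 0.008 ]
plug [317.5, 189.6] 0.76 [0.5457 0.3167 0.008 ]
rack [312.6, 238.6] 0.8 [0.5356 0.2562 0.    ]
drain_plug [309.3, 288.3] 0.57 [0.5271 0.1967 0.01  ]
drain_plug [327.5, 187.8] 0.28 [0.5563 0.3185 0.01  ]
spindle [316.7, 241.6] 0.83 [0.5404 0.2571 0.01  ]
tcp px [[317.17803837 257.30676146]]
```

View pics/w2c.png

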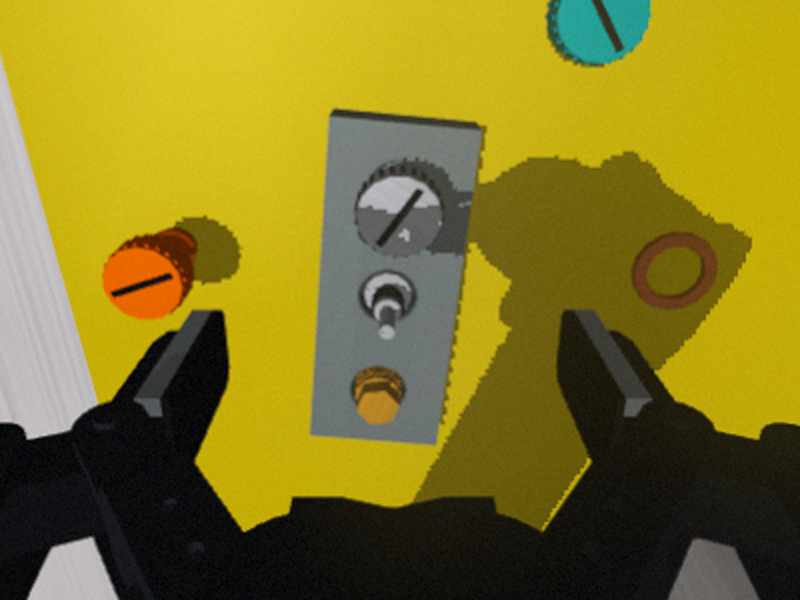

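The wrist crop shows the plug head centred at (399,216), which is full-image (319.5,208) and about (0.548, 0.316). Its slot points at roughly 50° world yaw. The fingers clear the rack's sides, and orange at crop (145,270) and the washer at (675,270) are both well away. I'll descend and grip.

>>> jog_arm(motion=[[0,0,0,-6,2.5,50,85],[0,0,0,-6,2.5,100,85],[0,0,0,-6,2.5,128.5,85],[0,0,0,-6,2.5,128.5,85],[0,0,0,-6,2.5,128.5,36],[0,0,0,-6,2.5,128.5,36],[0,0,0,-6,2.5,128.5,36],[0,0,0,-6,2.5,128.5,36],[0,0,0,-6,2.5,128.5,36],[0,0,0,-6,2.5,128.5,36]], grip_force=50)

```text
t: 6.1
eef_pos: [0.5511, 0.3119, 0.0346]
tool_rot: [0.0, 0.736, 0.677, 0.001]
contact_force: [-1.4, -0.3, 5.4]
gripper_width: 0.442
grasp_force: 49.3
```

```bash
python3 - <<'E'
from h import *
o=st(); p=bot.read_camera('wrist'); save(p,'w3')
for t,z in(('plug_head',.061),('plug',.008)):
    for xy,s in cands(bot.tip_of,t,p): print(t,xy,s,atz(p,xy,z,o).round(4))
E
```

```text
t 6.10 q [-0.274, 0.688, -0.47, 1.772, 0.422, 0.78, -1.039] p [0.5511, 0.3119, 0.0346] yaw 85.2 F [-1.4, -0.3, 5.4] M [-0.14, 0.25, -0.0] g 0.442 49.3
plug_head [82.9, 333.2] 0.94 [0.4315 0.2937 0.061 ]
plug_head [312.3, 275.9] 0.76 [0.5491 0.3174 0.061 ]
plug_head [512.0, 90.5] 0.67 [0.6313 0.3917 0.061 ]
plug [308.8, 231.3] 0.79 [0.5463 0.3159 0.008 ]
plug [456.5, 88.5] 0.67 [0.6345 0.3943 0.008 ]
plug [138.3, 278.7] 0.55 [0.428  0.2904 0.008 ]
```

```bash
python3 - <<'E'
import cv2
i=cv2.imread('pics/w3.png'); cv2.imwrite('pics/w3c.png',cv2.resize(i[210:360,215:415],(800,600),interpolation=cv2.INTER_CUBIC))
E
```

```text
(no output)
```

View pics/w3c.png

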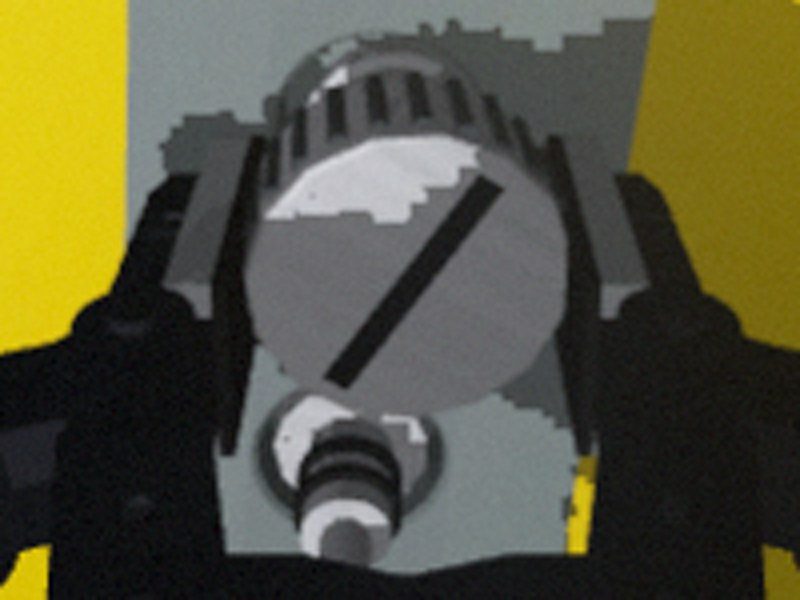

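The head disc centres at crop (410,277), which is full-image (317.5,279). That puts it about 4 mm toward tool +x from the grip line, so I'll recentre the grip before lifting.

>>> jog_arm(motion=[[0,0,0,0,0,0,60],[0,0,0,0,0,0,60],[0,0,0,4,0,2,60],[0,0,0,4,0,2,36],[0,0,0,4,0,2,36],[0,0,0,4,0,2,36],[0,0,0,4,0,2,36],[0,0,0,4,0,2,36]], grip_force=50)

```text
t: 7.25
eef_pos: [0.5504, 0.3153, 0.0308]
tool_rot: [-0.0, 0.736, 0.677, -0.0]
contact_force: [-1.5, 0.8, 0.8]
gripper_width: 0.442
grasp_force: 49.9
```

```bash
cat >> h.py <<'E'
def head(p,o,z):
    # head disc ellipse centre in tool frame at world height z, by projecting a 19.5 mm circle: slot-dark pixels
    for xy,s in cands(bot.tip_of,'plug_head',p):
        X=atz(p,xy,z,o); t=rel(o,*(X-o['eef_pos']))
        if abs(t[0])<25 and abs(t[1])<25: return xy,X.round(4),t
E
python3 - <<'E'
from h import *
o=st(); p=bot.read_camera('wrist'); save(p,'w4')
print(head(p,o,.061))
t=np.linspace(0,2*np.pi,60)
im=p['pixels'][:,:,::-1].copy()
im=cv2.resize(im[210:360,215:415],(800,600),interpolation=cv2.INTER_CUBIC)
for r in(19.5,):
    c=[np.array(o['eef_pos'])*[1,1,0]+[r/1e3*np.cos(a),r/1e3*np.sin(a),.061] for a in t]
    for u,v in proj(p,c,o): cv2.circle(im,(int((u-215)*4),int((v-210)*4)),2,(0,0,255),-1)
cv2.imwrite('pics/w4c.png',im)
E
```

```text
t 7.25 q [-0.281, 0.695, -0.468, 1.768, 0.423, 0.779, -1.044] p [0.5504, 0.3153, 0.0308] yaw 85.3 F [-1.5, 0.8, 0.8] M [0.17, 0.38, 0.02] g 0.442 49.9
([313.7, 292.5], array([0.5486, 0.3145, 0.061 ]), array([ -0.9,  -1.7, -30.2]))
```

View pics/w4c.png

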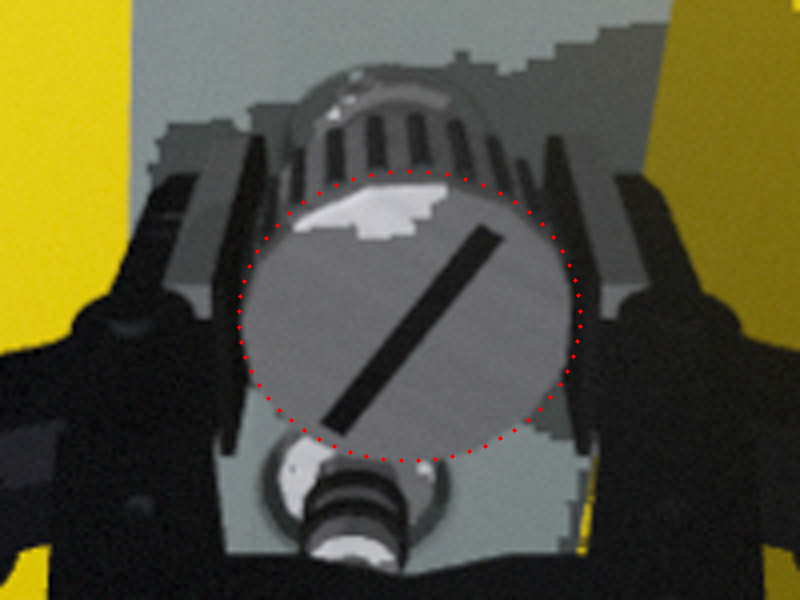

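The overlay at crop (410,315) shows the head concentric with the TCP to within about 0.7 mm. I'll lift it and carry it to a viewing pose behind the neck.

>>> jog_arm(motion=[[0,0,0,0,0,-20,36],[0,0,0,0,0,-70,36],[0,0,0,0,0,-130,36],[0,0,0.1,-60,0,-160,36],[0,0,0.2,-120,0,-160,36],[0,0,0.3,-180,0,-160,36],[0,0,0.4,-240,0,-160,36],[0,0,0.5,-300,0,-160,36],[0,0,0.6,-360,0,-160,36],[0,0,0.7,-420,0,-160,36]])

```text
t: 8.6
eef_pos: [0.5157, -0.1057, 0.1923]
tool_rot: [0.001, 0.924, 0.382, 0.001]
contact_force: [1.4, -0.7, -0.4]
gripper_width: 0.444
grasp_force: 50.4
```

>>> jog_arm(motion=[[0,0,0.05,-48,33,0,36],[0,0,0.1,-96,66,0,36],[0,0,0.1,-122,103,0,36],[0,0,0.1,-122,103,0,36],[0,0,0.1,-122,103,0,36],[0,0,0.1,-122,103,0,36],[0,0,0.1,-122,103,0,36],[0,0,0.1,-122,103,0,36]])

```text
t: 9.6
eef_pos: [0.5029, -0.2619, 0.1909]
tool_rot: [-0.0, 0.941, 0.338, 0.0]
contact_force: [0.6, -0.1, -0.9]
gripper_width: 0.443
grasp_force: 50.5
```

```bash
python3 - <<'E'
from h import *
T=np.load('w2_T.npy')
o=st(); p=bot.read_camera('wrist'); save(p,'w5')
print('head',head(p,o,o['eef_pos'][2]+.0302))
for t,z in(('filler',.121),('neck_thread',.12),('vice',0)):
    for xy,s in cands(bot.tip_of,t,p):
        X=atz(p,xy,z,o); print(t,xy,s,X.round(4),rel(o,*(X-o['eef_pos'])))
im=p['pixels'][:,:,::-1].copy(); cx,cy=map(int,proj(p,[[.549,-.224,.121]],o)[0]); print(cx,cy)
x0,y0=max(cx-80,0),max(cy-60,0)
cv2.imwrite('pics/w5c.png',cv2.resize(im[y0:y0+120,x0:x0+160],(800,600),interpolation=cv2.INTER_CUBIC)); print(x0,y0)
E
```

```text
t 9.60 q [0.551, 0.355, -0.225, 1.847, 0.095, 0.95, -0.598] p [0.5029, -0.2619, 0.1909] yaw 39.5 F [0.6, -0.1, -0.9] M [-0.01, -0.0, 0.02] g 0.443 50.5
head ([315.0, 290.1], array([ 0.502 , -0.2612,  0.2211]), array([ -0.2,  -1.1, -30.2]))
filler [313.5, 138.2] 0.89 [ 0.5449 -0.2241  0.121 ] [56.4 -2.5 69.9]
neck_thread [318.1, 118.6] 0.89 [ 0.5575 -0.218   0.12  ] [70.   0.8 70.9]
vice [314.1, 124.9] 0.97 [ 0.5451 -0.2236  0.    ] [ 57.   -2.7 190.9]
317 133
237 73
```

View pics/w5c.png

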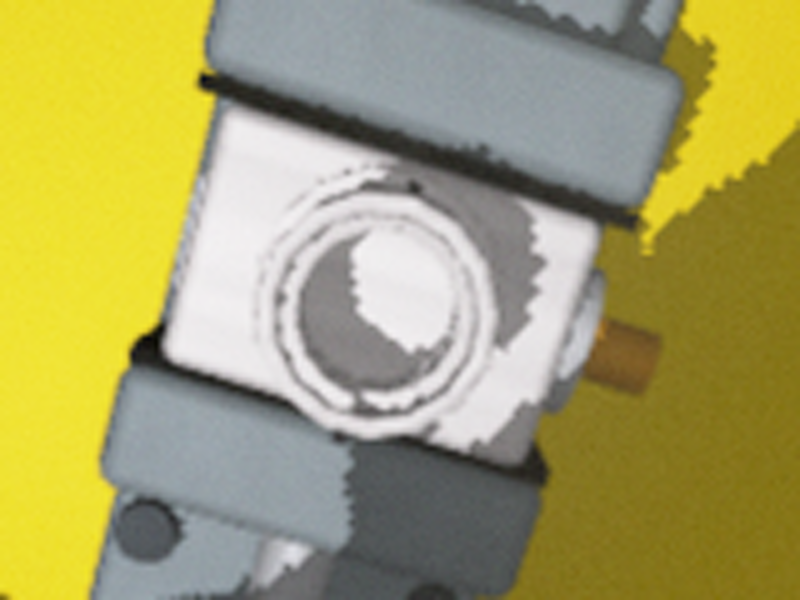

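In the crop the mouth ring centres at (382,315), full-image (313.4,136). Dark thread lines show outside the neck at (413,187) and (345,435), putting the filler's x at about 24° yaw. Next I'll work out the plug's yaw and the camera's bias.

```bash
python3 - <<'E'
from h import *
o=bot.get_obs(); p=bot.read_camera('wrist'); im=p['pixels']
z=o['eef_pos'][2]+.0302
# head in hand: fit ellipse extents via slot: dark pixels within head circle
c=proj(p,[np.array(o['eef_pos'])*[1,1,0]+[0,0,z]],o)[0]; print('tcp->px',c)
g=cv2.cvtColor(im,cv2.COLOR_RGB2GRAY); m=np.zeros_like(g)
t=np.linspace(0,2*np.pi,60)
pts=proj(p,[np.array(o['eef_pos'])*[1,1,0]+[.0165*np.cos(a),.0165*np.sin(a),z] for a in t],o).astype(np.int32)
cv2.fillPoly(m,[pts],1)
ys,xs=np.nonzero((g<45)&(m>0)); print(len(xs), g[m>0].min(),np.median(g[m>0]))
P=np.array([atz(p,(x,y),z,o)[:2] for x,y in zip(xs,ys)]); mu=P.mean(0); u,s,v=np.linalg.svd(P-mu); print('slot centre tool',rel(o,*(np.r_[mu,z]-o['eef_pos'])),'yaw',np.degrees(np.arctan2(v[0,1],v[0,0]))%180)
X=atz(p,(313.4,136.0),.121,o); print('mouth',X,rel(o,*(X-o['eef_pos'])))
a,b=[atz(p,q,.119,o) for q in((237+413/5,73+187/5),(237+345/5,73+435/5))]; d=a-b; print('filler yaw',np.degrees(np.arctan2(d[1],d[0])),np.hypot(*d[:2]))
T=np.load('w2_T.npy'); q=dict(p); q['T']=T; print('w2 head',atz(q,(319.5,208),.061))
cv2.imwrite('pics/w6c.png',cv2.resize(im[230:350,237:397,::-1],(800,600)))
s=bot.read_camera('scene'); d=bot.read_camera('side')
print([cands(bot.tip_of,t,x)[0] for x in(s,d) for t in('filler','vice') if cands(bot.tip_of,t,x)])
E
```

```text
tcp->px [317.3698658 289.724353 ]
380 20 107.0
slot centre tool [ -0.9   0.3 -30.2] yaw 5.344766048133067
mouth [ 0.54598813 -0.22373984  0.121     ] [58.  -2.5 69.8]
filler yaw 23.694982231028405 0.03677056081036167
w2 head [0.5472834  0.31531346 0.061     ]
[([245.1, 259.1], 0.57), ([251.6, 286.0], 0.97), ([359.7, 153.7], 0.57), ([358.2, 184.5], 0.9)]
```

>>> jog_arm(motion=[[0,0,0.15,30,-0.5,0,36],[0,0,0.3,59,-1,0,36],[0,0,0.3,59,-1,20,36],[0,0,0.3,59,-1,41,36],[0,0,0.3,59,-1,41,36],[0,0,0.3,59,-1,41,36],[0,0,0.3,59,-1,41,36]])

```text
t: 11.28
eef_pos: [0.5483, -0.2247, 0.1509]
tool_rot: [0.0, 0.981, 0.193, 0.001]
contact_force: [-0.3, -0.1, -1.7]
gripper_width: 0.441
grasp_force: 50.5
```

```bash
python3 - <<'E'
from h import *
o=st(); s=bot.read_camera('scene'); d=bot.read_camera('side'); w=bot.read_camera('wrist')
c=lambda p,x,y,w,h,W,H:cv2.resize(p['pixels'][y:y+h,x:x+w,::-1],(W,H),interpolation=cv2.INTER_CUBIC)
cv2.imwrite('pics/c2.png',np.hstack([c(s,218,215,60,60,400,400),c(d,328,115,60,60,400,400)]))
E
```

```text
t 11.28 q [0.42, 0.436, -0.176, 1.825, 0.096, 0.887, -0.984] p [0.5483, -0.2247, 0.1509] yaw 22.2 F [-0.3, -0.1, -1.7] M [-0.01, -0.01, -0.03] g 0.441 50.5
```

View pics/c2.png

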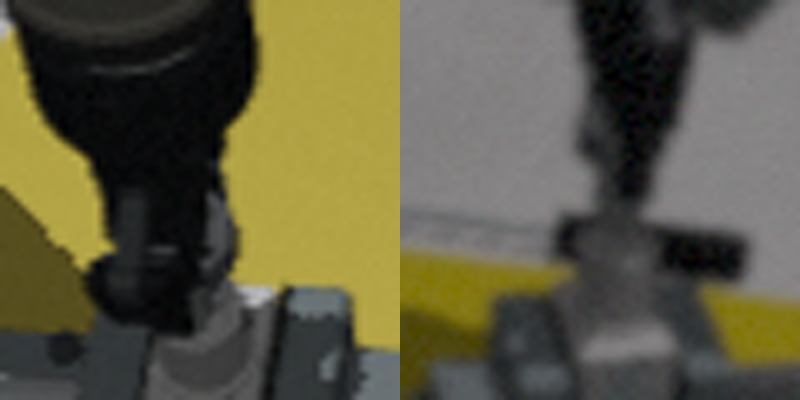

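The left and right crops show the plug held upright just above the neck, at about (200,280) and (620,215). They aren't sharp enough for the last millimetre, so I'll centre it by force while descending.

>>> jog_arm(motion=[[0,0,0,0,0,3,36],[0,0,0,0,0,6,36],[0,0,0,0,0,8,36],[0,0,0,0,0,10,36],[0,0,0,0,0,11,36],[0,0,0,0,0,11,36]])

```text
t: 12.18
eef_pos: [0.5477, -0.2243, 0.1387]
tool_rot: [-0.0, 0.981, 0.193, -0.0]
contact_force: [0.2, 0.4, -0.4]
gripper_width: 0.443
grasp_force: 50.5
```

```bash
python3 -c "
from h import *
o=st(); print(rel(o,*np.array(o['contact_force'])/1000))"
```

```text
t 12.18 q [0.418, 0.451, -0.174, 1.835, 0.099, 0.865, -0.987] p [0.5477, -0.2243, 0.1387] yaw 22.2 F [0.2, 0.4, -0.4] M [-0.02, 0.02, 0.02] g 0.443 50.5
[ 0.3 -0.3  0.4]
```

>>> jog_arm(motion=[[0,0,0,0,0,2,36],[0,0,0,0,0,4,36],[0,0,0,0,0,5,36],[0,0,0,0,0,6,36],[0,0,0,0,0,6,36]])

```text
t: 12.8
eef_pos: [0.5477, -0.2243, 0.1327]
tool_rot: [-0.0, 0.981, 0.193, -0.0]
contact_force: [-0.1, -0.3, -1.1]
gripper_width: 0.436
grasp_force: 50.5
```

```bash
python3 -c "
from h import *
o=st(); print(rel(o,*np.array(o['contact_force'])/1000))"
```

```text
t 12.80 q [0.417, 0.458, -0.173, 1.839, 0.101, 0.853, -0.989] p [0.5477, -0.2243, 0.1327] yaw 22.2 F [-0.1, -0.3, -1.1] M [-0.0, -0.03, 0.02] g 0.436 50.5
[-0.2  0.3  1.1]
```

>>> jog_arm(motion=[[0,0,0,0,0,1,36],[0,0,0,0,0,2,36],[0,0,0,0,0,3,36],[0,0,0,0,0,3.5,36],[0,0,0,0,0,3.5,36]])

```text
t: 13.42
eef_pos: [0.5477, -0.2243, 0.1293]
tool_rot: [-0.0, 0.981, 0.193, -0.0]
contact_force: [-0.4, -0.0, -1.7]
gripper_width: 0.445
grasp_force: 50.5
```

```bash
python3 -c "
from h import *
o=st(); print(rel(o,*np.array(o['contact_force'])/1000))"
```

```text
t 13.43 q [0.417, 0.463, -0.173, 1.842, 0.103, 0.846, -0.99] p [0.5477, -0.2243, 0.1293] yaw 22.2 F [-0.4, -0.0, -1.7] M [-0.04, 0.03, 0.01] g 0.445 50.5
[-0.4 -0.2  1.7]
```

>>> jog_arm(motion=[[0,0,0,0,0,0.5,36],[0,0,0,0,0,1,36],[0,0,0,0,0,1.5,36],[0,0,0,0,0,1.5,36]])

```text
t: 13.92
eef_pos: [0.5479, -0.2244, 0.1288]
tool_rot: [0.0, 0.981, 0.193, 0.0]
contact_force: [-3.9, 0.7, 7.3]
gripper_width: 0.438
grasp_force: 51.1
```

The plug made contact on the thread at about 15 mm depth, as expected. I'll turn it backward gently, keeping a light push.

>>> jog_arm(motion=[[0,0,-0.09,-0.3,0,-0.2,36],[0,0,-0.18,-0.3,0,-0.4,36],[0,0,-0.27,-0.3,0,-0.5,36],[0,0,-0.36,-0.3,0,-0.7,36],[0,0,-0.36,-0.3,0,-0.7,36]])

```text
t: 14.55
eef_pos: [0.5477, -0.2243, 0.1291]
tool_rot: [0.0, 0.931, 0.365, 0.0]
contact_force: [-1.8, 1.2, 5.5]
gripper_width: 0.443
grasp_force: 51.0
```

```bash
python3 -c "
from h import *
o=st()"
```

```text
t 14.55 q [0.481, 0.469, -0.257, 1.838, 0.153, 0.853, -0.673] p [0.5477, -0.2243, 0.1291] yaw 42.8 F [-1.8, 1.2, 5.5] M [0.27, 0.46, 0.06] g 0.443 51.0
```

>>> jog_arm(motion=[[0,0,-0.07,0,0,-0.2,36],[0,0,-0.14,0,0,-0.3,36],[0,0,-0.19,0,0,-0.4,36],[0,0,-0.19,0,0,-0.4,36]])

```text
t: 15.05
eef_pos: [0.5477, -0.2242, 0.1292]
tool_rot: [-0.0, 0.892, 0.451, 0.0]
contact_force: [-0.4, 1.5, 4.5]
gripper_width: 0.44
grasp_force: 50.9
```

>>> jog_arm(motion=[[0,0,-0.05,0,0,0,36],[0,0,-0.05,0,0,0,36]])

```text
t: 15.3
eef_pos: [0.5476, -0.2241, 0.1291]
tool_rot: [-0.0, 0.881, 0.473, 0.0]
contact_force: [-2.1, 1.3, 3.3]
gripper_width: 0.442
grasp_force: 50.9
```

>>> jog_arm(motion=[[0,0,-0.05,0,0,0,36],[0,0,-0.05,0,0,0,36]])

```text
t: 15.55
eef_pos: [0.5474, -0.224, 0.1288]
tool_rot: [-0.0, 0.869, 0.495, 0.0]
contact_force: [-1.3, 2.3, 1.6]
gripper_width: 0.444
grasp_force: 50.8
```

>>> jog_arm(motion=[[0,0,-0.05,0,0,0.2,36],[0,0,-0.05,0,0,0.3,36]])

```text
t: 15.8
eef_pos: [0.5474, -0.2239, 0.1284]
tool_rot: [-0.0, 0.856, 0.517, 0.0]
contact_force: [-0.3, 3.8, 1.2]
gripper_width: 0.44
grasp_force: 50.8
```

>>> jog_arm(motion=[[0,0,-0.05,0,0,0.2,36],[0,0,-0.05,0,0,0.3,36]])

```text
t: 16.05
eef_pos: [0.5475, -0.224, 0.128]
tool_rot: [-0.0, 0.843, 0.538, 0.0]
contact_force: [-0.1, 3.4, -0.2]
gripper_width: 0.438
grasp_force: 50.8
```

```bash
python3 -c "
from h import *
o=st()"
```

```text
t 16.05 q [0.549, 0.481, -0.346, 1.834, 0.207, 0.863, -0.331] p [0.5475, -0.224, 0.128] yaw 65.1 F [-0.1, 3.4, -0.2] M [0.78, 0.02, 0.0] g 0.438 50.8
```

Vertical force has gone, so I'll test the drop by lowering gently without turning.

>>> jog_arm(motion=[[0,0,0,0,0,0.5,36],[0,0,0,0,0,1,36],[0,0,0,0,0,1.5,36],[0,0,0,0,0,1.5,36]])

```text
t: 16.55
eef_pos: [0.5476, -0.2242, 0.1268]
tool_rot: [-0.0, 0.843, 0.539, 0.0]
contact_force: [-0.3, 5.2, 1.3]
gripper_width: 0.445
grasp_force: 50.8
```

```bash
python3 -c "
from h import *
o=st()"
```

```text
t 16.55 q [0.549, 0.483, -0.346, 1.834, 0.209, 0.86, -0.33] p [0.5476, -0.2242, 0.1268] yaw 65.2 F [-0.3, 5.2, 1.3] M [1.01, -0.07, -0.03] g 0.445 50.8
```

>>> jog_arm(motion=[[0,0,0,0.4,-0.2,0,36],[0,0,0,0.4,-0.2,0.7,36],[0,0,0,0.4,-0.2,1.4,36],[0,0,0,0.4,-0.2,2,36],[0,0,0,0.4,-0.2,2,36]])

```text
t: 17.18
eef_pos: [0.5477, -0.2239, 0.1256]
tool_rot: [0.0, 0.843, 0.539, 0.0]
contact_force: [-1.2, 4.2, 7.8]
gripper_width: 0.442
grasp_force: 51.2
```

```bash
python3 -c "
from h import *
o=st()"
```

```text
t 17.18 q [0.548, 0.484, -0.345, 1.835, 0.21, 0.857, -0.332] p [0.5477, -0.2239, 0.1256] yaw 65.2 F [-1.2, 4.2, 7.8] M [1.07, 0.27, -0.03] g 0.442 51.2
```

>>> jog_arm(motion=[[0,0,0,0.4,-0.1,-0.5,36],[0,0,-0.05,0.7,-0.2,-0.5,36],[0,0,-0.09,0.7,-0.2,0,36],[0,0,-0.09,0.7,-0.2,0.2,36],[0,0,-0.09,0.7,-0.2,0.2,36]])

```text
t: 17.8
eef_pos: [0.5473, -0.2237, 0.1256]
tool_rot: [0.0, 0.818, 0.576, -0.0]
contact_force: [-3.7, 3.7, 9.8]
gripper_width: 0.438
grasp_force: 51.5
```

```bash
python3 -c "
from h import *
o=st()"
```

```text
t 17.80 q [0.563, 0.486, -0.366, 1.835, 0.223, 0.86, -0.255] p [0.5473, -0.2237, 0.1256] yaw 70.3 F [-3.7, 3.7, 9.8] M [0.99, 0.72, -0.16] g 0.438 51.5
```

>>> jog_arm(motion=[[0,0,0,0.3,-0.5,-0.6,36],[0,0,0,0.3,-0.5,-0.6,36]])

```text
t: 18.05
eef_pos: [0.5473, -0.2236, 0.1257]
tool_rot: [0.001, 0.818, 0.576, -0.0]
contact_force: [-1.6, 2.6, 6.4]
gripper_width: 0.44
grasp_force: 50.9
```

>>> jog_arm(motion=[[0,0,0.07,0,0,0.3,36],[0,0,0.14,0,0,0.8,36],[0,0,0.14,0,0,1.2,36],[0,0,0.14,0,0,1.2,36]])

```text
t: 18.55
eef_pos: [0.5484, -0.2232, 0.1254]
tool_rot: [0.001, 0.856, 0.518, 0.001]
contact_force: [-1.6, 4.2, 11.9]
gripper_width: 0.442
grasp_force: 51.4
```

```bash
python3 -c "
from h import *
o=st()"
```

```text
t 18.55 q [0.537, 0.482, -0.334, 1.837, 0.204, 0.853, -0.378] p [0.5484, -0.2232, 0.1254] yaw 62.3 F [-1.6, 4.2, 11.9] M [0.76, 0.12, 0.04] g 0.442 51.4
```

It sits at 18.5 mm depth, as specified, and sinks at the 10 mm lead when turned forward, so it has dropped. Drop alignment is at tool yaw of about 58°. Now I'll turn forward, following the lead.

>>> jog_arm(motion=[[0,0,0.1,0,0,-0.6,36],[0,0,0.24,0,0,-0.2,36],[0,0,0.38,0,0,0,36],[0,0,0.52,0,0,0.2,36],[0,0,0.66,0,0,0.4,36],[0,0,0.66,0,0,0.4,36]])

```text
t: 19.3
eef_pos: [0.5479, -0.2237, 0.1245]
tool_rot: [0.001, 0.977, 0.211, 0.001]
contact_force: [0.3, 1.2, 6.6]
gripper_width: 0.442
grasp_force: 51.0
```

```bash
python3 -c "
from h import *
o=st()"
```

```text
t 19.30 q [0.419, 0.468, -0.179, 1.846, 0.11, 0.835, -0.959] p [0.5479, -0.2237, 0.1245] yaw 24.4 F [0.3, 1.2, 6.6] M [0.37, 0.06, -0.05] g 0.442 51.0
```

>>> jog_arm(motion=[[0,0,0.17,0,0,0.2,36],[0,0,0.34,0,0,0.5,36],[0,0,0.51,0,0,0.8,36],[0,0,0.68,0,0,1.0,36],[0,0,0.85,0,0,1.3,36],[0,0,1.02,0,0,1.6,36],[0,0,1.19,0,0,1.8,36],[0,0,1.36,0,0,2.1,36],[0,0,1.5,0,0,2.4,36],[0,0,1.5,0,0,2.4,36]])

```text
t: 20.55
eef_pos: [0.5458, -0.2242, 0.1218]
tool_rot: [0.001, 0.859, -0.512, -0.001]
contact_force: [-4.8, 1.3, 10.6]
gripper_width: 0.441
grasp_force: 51.2
```

```bash
python3 -c "
from h import *
o=st()"
```

```text
t 20.55 q [0.145, 0.468, 0.18, 1.869, -0.108, 0.816, -2.266] p [0.5458, -0.2242, 0.1218] yaw -61.6 F [-4.8, 1.3, 10.6] M [0.28, 1.21, -0.14] g 0.441 51.2
```

>>> jog_arm(motion=[[0,0,0,-0.3,0.6,-0.7,36],[0,0,0,-0.3,0.6,-0.7,36],[0,0,0,-0.3,0.6,-0.7,70],[0,0,0,-0.3,0.6,-0.7,70],[0,0,0,-0.3,0.6,-0.7,70]])

```text
t: 21.18
eef_pos: [0.5465, -0.2229, 0.1217]
tool_rot: [0.0, 0.86, -0.511, -0.0]
contact_force: [0.3, 0.5, -0.4]
gripper_width: 0.824
grasp_force: 0.0
```

```bash
cat >> h.py <<'E'
def slot(o,z):
    p=bot.read_camera('wrist'); g=cv2.cvtColor(p['pixels'],cv2.COLOR_RGB2GRAY); m=np.zeros_like(g)
    c=np.array(o['eef_pos'])*[1,1,0]+[0,0,z]
    for k in range(3):
        m[:]=0; pts=proj(p,[c+[.016*np.cos(a),.016*np.sin(a),0] for a in np.linspace(0,6.28,60)],o).astype(np.int32)
        cv2.fillPoly(m,[pts],1); ys,xs=np.nonzero((g<45)&(m>0))
        P=np.array([atz(p,(x,y),z,o)[:2] for x,y in zip(xs,ys)]); mu=P.mean(0); u,s,v=np.linalg.svd(P-mu,full_matrices=False); c=np.r_[mu,z]
    print('slot n',len(xs),'sv',s.round(3),'world',mu.round(4),'tool',rel(o,*(c-o['eef_pos'])),'yaw %.1f'%(np.degrees(np.arctan2(v[0,1],v[0,0]))%180)); return p
E
python3 - <<'E'
from h import *
o=st(); p=slot(o,o['eef_pos'][2]+.0302); save(p,'w7'); print(cands(bot.tip_of,'plug_head',p), head(p,o,o['eef_pos'][2]+.03))
E
```

```text
t 21.18 q [0.146, 0.467, 0.177, 1.87, -0.109, 0.814, -2.264] p [0.5465, -0.2229, 0.1217] yaw -61.4 F [0.3, 0.5, -0.4] M [-0.05, 0.0, 0.04] g 0.824 0.0
slot n 387 sv [0.177 0.017] world [ 0.5452 -0.2224] tool [ -1.1   0.9 -30.2] yaw 83.1
[([314.8, 289.0], 0.81)] ([314.8, 289.0], array([ 0.5465, -0.2229,  0.1517]), array([ -0.,  -0., -30.]))
```

>>> jog_arm(motion=[[0,0,-0.17,0,0,0,70],[0,0,-0.34,0,0,0,70],[0,0,-0.51,0,0,0,70],[0,0,-0.68,0,0,0,70],[0,0,-0.85,0,0,0,70],[0,0,-1.02,0,0,0,70],[0,0,-1.19,0,0,0,70],[0,0,-1.36,0,0,0,70],[0,0,-1.53,0,0,0,70],[0,0,-1.7,0,0,0,70]])

```text
t: 22.58
eef_pos: [0.5465, -0.223, 0.1219]
tool_rot: [0.0, 0.95, 0.311, 0.0]
contact_force: [-0.5, -0.2, -0.3]
gripper_width: 0.821
grasp_force: 0.0
```

>>> jog_arm(motion=[[0,0,-0.17,0,0,0,70],[0,0,-0.34,0,0,0,70],[0,0,-0.51,0,0,0,70],[0,0,-0.68,0,0,0,70],[0,0,-0.85,0,0,0,70],[0,0,-1.02,0,0,0,70],[0,0,-1.19,0,0,0,70],[0,0,-1.36,0,0,0,70],[0,0,-1.53,0,0,0,70],[0,0,-1.7,0,0,0,70]])

```text
t: 23.82
eef_pos: [0.5464, -0.2231, 0.1218]
tool_rot: [0.0, 0.393, 0.919, -0.0]
contact_force: [0.3, -0.2, -0.1]
gripper_width: 0.817
grasp_force: 0.0
```

>>> jog_arm(motion=[[0,0,-0.17,0,0,0,70],[0,0,-0.34,0,0,0,70],[0,0,-0.51,0,0,0,70],[0,0,-0.63,0,0,0,70],[0,0,-0.63,0,0,0,70],[0,0,-0.63,0,0,0,70]])

```text
t: 24.58
eef_pos: [0.5464, -0.223, 0.1219]
tool_rot: [-0.0, 0.093, 0.996, -0.0]
contact_force: [0.5, -0.1, -0.3]
gripper_width: 0.822
grasp_force: 0.0
```

```bash
python3 - <<'E'
from h import *
o=st(); p=slot(o,o['eef_pos'][2]+.0302); save(p,'w8'); print(head(p,o,o['eef_pos'][2]+.03))
E
```

```text
t 24.57 q [0.851, 0.582, -0.766, 1.82, 0.492, 0.94, 1.253] p [0.5464, -0.223, 0.1219] yaw 169.3 F [0.5, -0.1, -0.3] M [-0.02, -0.01, 0.05] g 0.822 0.0
slot n 371 sv [0.172 0.017] world [ 0.5459 -0.2228] tool [  0.6   0.1 -30.2] yaw 83.3
([315.8, 287.3], array([ 0.5443, -0.2225,  0.1519]), array([  2.2,   0.1, -30. ]))
```

The slot measured from both yaws agrees at 83°, so the plug didn't turn while released. Its axis is 0.9 mm toward tool +x, so I'll recentre, regrip, then continue the remaining 240°.

>>> jog_arm(motion=[[0,0,0,0.9,0,0,70],[0,0,0,0.9,0,0,36],[0,0,0,0.9,0,0,36],[0,0,0,0.9,0,0,36],[0,0,0,0.9,0,0,36],[0,0,0,0.9,0,0,36]])

```text
t: 25.42
eef_pos: [0.5457, -0.2228, 0.1221]
tool_rot: [0.0, 0.092, 0.996, -0.0]
contact_force: [-1.5, -0.2, 5.0]
gripper_width: 0.442
grasp_force: 49.9
```

```bash
python3 - <<'E'
from h import *
o=st(); p=slot(o,o['eef_pos'][2]+.0302)
E
```

```text
t 25.43 q [0.853, 0.581, -0.767, 1.822, 0.492, 0.939, 1.255] p [0.5457, -0.2228, 0.1221] yaw 169.5 F [-1.5, -0.2, 5.0] M [-0.05, 0.27, -0.02] g 0.442 49.9
slot n 386 sv [0.18  0.017] world [ 0.5457 -0.2229] tool [ -0.1  -0.1 -30.2] yaw 83.2
```

>>> jog_arm(motion=[[0,0,0.17,0,0,0.2,36],[0,0,0.34,0,0,0.5,36],[0,0,0.51,0,0,0.8,36],[0,0,0.68,0,0,1.1,36],[0,0,0.85,0,0,1.3,36],[0,0,0.85,0,0,1.3,36]])

```text
t: 26.22
eef_pos: [0.546, -0.2221, 0.1208]
tool_rot: [0.0, 0.493, 0.87, 0.0]
contact_force: [-0.7, 2.3, 2.4]
gripper_width: 0.436
grasp_force: 50.1
```

```bash
python3 - <<'E'
from h import *
o=st(); p=slot(o,o['eef_pos'][2]+.0302)
E
```

```text
t 26.23 q [0.714, 0.528, -0.571, 1.832, 0.359, 0.885, 0.513] p [0.546, -0.2221, 0.1208] yaw 120.9 F [-0.7, 2.3, 2.4] M [0.24, -0.04, -0.06] g 0.436 50.1
slot n 390 sv [0.181 0.017] world [ 0.5455 -0.2226] tool [ -0.2  -0.7 -30.2] yaw 34.5
```

>>> jog_arm(motion=[[0,0,0.17,0,0,0.3,36],[0,0,0.34,0,0,0.6,36],[0,0,0.51,0,0,0.9,36],[0,0,0.68,0,0,1.2,36],[0,0,0.85,0,0,1.4,36],[0,0,1.02,0,0,1.7,36],[0,0,1.19,0,0,2.0,36],[0,0,1.36,0,0,2.3,36],[0,0,1.5,0,0,2.5,36],[0,0,1.5,0,0,2.5,36]])

```text
t: 27.52
eef_pos: [0.5464, -0.2227, 0.1184]
tool_rot: [0.0, 0.954, 0.301, 0.001]
contact_force: [2.1, 0.9, 3.9]
gripper_width: 0.437
grasp_force: 50.2
```

```bash
python3 - <<'E'
from h import *
o=st(); p=slot(o,o['eef_pos'][2]+.0302)
E
```

```text
t 27.52 q [0.452, 0.477, -0.222, 1.852, 0.138, 0.826, -0.798] p [0.5464, -0.2227, 0.1184] yaw 35.1 F [2.1, 0.9, 3.9] M [0.15, -0.4, -0.05] g 0.437 50.2
slot n 394 sv [0.182 0.018] world [ 0.5449 -0.2227] tool [ -1.2  -0.8 -30.2] yaw 128.6
```

>>> jog_arm(motion=[[0,0,0.17,0,0,0.3,36],[0,0,0.34,0,0,0.6,36],[0,0,0.51,0,0,0.8,36],[0,0,0.68,0,0,1.1,36],[0,0,0.85,0,0,1.4,36],[0,0,1.02,0,0,1.6,36],[0,0,1.19,0,0,1.9,36],[0,0,1.36,0,0,2.2,36],[0,0,1.5,0,0,2.4,36],[0,0,1.5,0,0,2.4,36]])

```text
t: 28.82
eef_pos: [0.546, -0.2234, 0.116]
tool_rot: [0.0, 0.903, -0.43, 0.001]
contact_force: [1.4, -1.4, 5.2]
gripper_width: 0.44
grasp_force: 50.3
```

```bash
python3 - <<'E'
from h import *
o=st(); p=slot(o,o['eef_pos'][2]+.0302)
E
```

```text
t 28.82 q [0.177, 0.472, 0.137, 1.873, -0.086, 0.801, -2.1] p [0.546, -0.2234, 0.116] yaw -50.9 F [1.4, -1.4, 5.2] M [-0.33, -0.28, -0.04] g 0.440 50.3
slot n 394 sv [0.182 0.018] world [ 0.5447 -0.2224] tool [ -1.5   0.3 -30.2] yaw 42.8
```

>>> jog_arm(motion=[[0,0,0.12,0,0,0.2,36],[0,0,0.24,0,0,0.3,36],[0,0,0.36,0,0,0.5,36],[0,0,0.36,0,0,0.3,36],[0,0,0.36,0,0,0.3,36]])

```text
t: 29.5
eef_pos: [0.5456, -0.2233, 0.1154]
tool_rot: [0.0, 0.811, -0.585, 0.0]
contact_force: [1.5, -3.2, 5.3]
gripper_width: 0.439
grasp_force: 50.3
```

```bash
python3 - <<'E'
from h import *
o=st(); p=slot(o,o['eef_pos'][2]+.0302); save(p,'w9')
c=lambda p,x,y,w,h,W,H:cv2.resize(p['pixels'][y:y+h,x:x+w,::-1],(W,H),interpolation=cv2.INTER_CUBIC)
s=bot.read_camera('scene');d=bot.read_camera('side')
cv2.imwrite('pics/fin.png',np.vstack([np.hstack([c(s,205,205,84,63,400,300),c(d,316,105,84,63,400,300)]),c(p,200,160,240,90,800,300)]))
E
```

```text
t 29.50 q [0.11, 0.478, 0.225, 1.879, -0.143, 0.8, -2.41] p [0.5456, -0.2233, 0.1154] yaw -71.6 F [1.5, -3.2, 5.3] M [-0.51, -0.22, -0.01] g 0.439 50.3
slot n 384 sv [0.18  0.017] world [ 0.5446 -0.2222] tool [ -1.3   0.6 -30.2] yaw 21.9
```

View pics/fin.png

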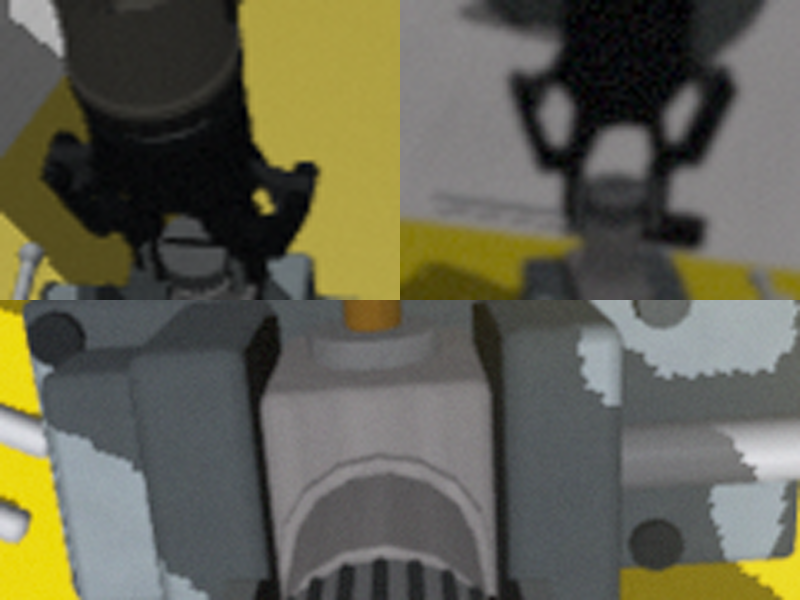

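The final picture shows the plug upright and low in the neck, held in the fingers at (195,250) and (615,200). It has turned about 362° from the drop, its end is about 28.4 mm deep, and forces are light, so I'm handing it in.

```bash
python3 -c "
from h import *
print(bot.hand_in())"
```

```text
the job is handed in; nothing more can be done
None
```

The steel filler plug is started one full turn in the neck (about 362° from the drop, end about 28.4 mm deep), standing straight and still held, and the job is handed in (29.5 s on the clock at the last reading; no verdict shown).

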